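Walk a stuck mould insert through with mallet taps

ROBOT

A 6-joint arm with a two-finger parallel gripper is mounted at the origin on the work surface. World frame = base frame: x ahead of the robot, y to its left, z up, the work surface at z = 0. Lengths are in m, angles in rad, forces in N, time in s.
With the tool pointing down it reaches from about 0.25 to 0.725 m from the base axis. Payload 4 kg.
Tool frame: the origin (TCP) lies on the centre line of the jaws, within the pads' length; the fingertips stand 19 mm ahead of it and the grasp point (between the pads) is the TCP (tip_reach is the distance from the TCP to the fingertips, in m); z points along the fingers, y is the line along which they close (so a half turn about z gives the same grasp; the last joint's range is limited). The gripper opens to 85 mm and grips with 20 to 120 N. Pads are 22 mm wide; open, the fingers measure 114 mm over their backs; the gripper's body (76 mm by 85 mm) begins 54 mm behind the grasp point. The pads swing forward as they close: fully open they stand 13 mm farther back than shut.
Start: joints at [-1.214, 0.241, 0.005, 1.335, 0, 1.571], TCP at [0.175, -0.469, 0.25] pointing down, gripper open.
Joint ranges: [-2.72, 2.72], [-1.05, 1.87], [-1.09, 1.28], [-1.99, 2.15], [-1.42, 1.44], [-3.14, 3.14]. Speed limits (rad/s): [2.79, 2.79, 3.14, 3.14, 3.14, 3.14].

INTERFACE

Orientations are given as a unit quaternion [x, y, z, w].
In Python, from rig import read_state, get_image, camera_model, finish_job, tip_reach gives the robot as it stands.
- The arm moves only by the tool drive_tool, never from a script. Its argument "increments" is one flat list of numbers, 4 for each row, row after row: the shift along the tool's x, y, z in mm, then the turn about the tool's z in degrees. In form: [tx, ty, tz, twist, tx, ty, tz, twist, ...]. A call has 1 to 12 rows; each row is the pose to reach, as a shift and turn from the pose commanded when the call began, along the tool's axes at that moment; what a row does not reach only later rows make up. A row lasts 1/10 s, in which the tool goes at most 50 mm and 8.59 degrees, less where a joint would pass 70% of its speed; a pose out of reach is approached as far as the arm can. A call with a gripper value outside its range is refused whole. "fingers" is the opening, from 0 (shut) to 1 (fully open), set as the call begins (left out, the last holds). The fingers move at their own pace and stop on an object; "newtons" is the grip in N (left out, the last holds). Time passes only in rows, so rows that repeat a pose let the fingers close. It gives the time, the measured TCP pose, the force, the opening and the grip force at its end, in the units of the state.
- read_state(): the state, without advancing time (a new reading comes with each control period).
- get_image(name): name is "side" or "top" or "wrist"; returns the picture (480x640x3 uint8, red, green, blue); there is no depth.
- camera_model(name): a dict with "intrinsics" (3x3 intrinsics, pixels), "R" (3x3) and "t" (3): a world point X has camera coordinates R X + t; the wrist camera has in their place "hand_eye" (4x4, takes a point from camera to tool coordinates, whose origin is the TCP and whose axes are the flange's). Camera axes: x right, y down, z forward; pixel columns grow to the right and rows downward; lengths in m; the calibration is good to about 2 mm. A picture is of the moment at which its call begins: read the wrist's pose just before it. camera_model takes no time and is no camera call.
- finish_job(): hands the job in; it is judged then, once.
The state is a dict: "time_s": time; "joints": joint angles; "joint_velocities": joint speeds; "tau": joint torques, N m; "tcp_pos": TCP position; "eef_rot": TCP orientation; "force": force on the tool from outside, world axes, zero at the start; "wrist_torque": the same for the moment, N m; "width": finger opening in m; "grasp_force": force on a finger pad.
Only numpy, scipy, OpenCV 4.12 (cv2) and the standard library are available. Lean on these libraries where they do the work, as an engineer would, in place of code of your own. Each camera call takes 0.05 s, during which the arm holds its last target. There are 200 camera calls.

TASK

The insert in the steel glass mould is stuck. Take the wooden mallet from its rest board and, with light taps on the two round bosses at the ends of the insert's crossbar, changing sides whenever it cocks and jams, walk it through until the crossbar lies close against the mould on both sides; only the mallet may touch the insert, and never force it. Then stand the mallet upright back on its board, and leave everything else where it is.

Things in the scene. Friction and masses are not known exactly. Their poses are not given: they have to be found in the camera images.
- mold: Dark steel mould block bolted to the bench, 100 (x) x 140 (y) x 50 mm high; origin at the centre of its underside. Its x axis points along a 72 mm wide slot, open at the top, in which the insert slides; +x, away from the robot, is the way the insert is to go, +y is the mould's left. Its near face is at x = -50 mm. A flat bench plate 4 mm high shows around its foot.
- insert: The stuck steel insert, a T: a flat tongue 64 mm wide in the slot and, on the robot's side of the mould, a crossbar 162 mm long (along y), 16 mm thick, 17 to 43 mm above the bench, with an upright cylinder (boss), 24 mm in diameter, 13 to 47 mm above the bench, at each end. Origin on the bench, at the left friction grip: 28 mm left of the tongue's middle line and 20 mm past the bosses' struck faces. Axes as the mould's.
- boss_left (a point): Middle of the robot-side face of the insert's left boss, the face to tap; 30 mm above the bench, 66 mm left (+y) of the middle line. At mould x = -95 to -85 mm at the start; home at -74 mm, where the crossbar meets the mould's near face (a hard stop). More than 24 N on the insert, on a jammed side, in its middle or against the stop, counts as forcing it.
- boss_right (a point): The same point on the right (-y) boss, home at -74 mm too. How the insert moves: dry friction grips the tongue's root 28 mm left and right of the middle line, 14 N each. About 9 to 12 N in +x on one boss swings that side forward about the other grip (the other boss goes back a little) and it stays there. At 0.08 rad of cock (one boss 10.5 mm ahead) it jams. It starts slightly cocked either way.
- mallet_grip (a point): Middle of the handle of the loose wooden mallet, 78 mm above the underside of the mallet. The mallet (0.22 kg) stands upright on its head, handle up: head 80 (x, the striking direction; both ends are striking faces, 40 mm from the handle's axis) x 44 (y) x 40 mm high, and a square handle 26 x 26 mm in the middle, from 40 to 112 mm above the underside. z points up the handle.
- board: Wooden rest board for the mallet, 140 x 140 x 12 mm, fixed to the bench; origin at the centre of its underside. It is left or right of the mould; the mallet starts on it.
- crate: Bystander: open grey plastic crate, 150 x 120 x 55 mm, fixed, on the other side of the mould; origin at the centre of its underside.
- vase: Bystander: green glass vase, 72 mm wide, 110 mm tall; origin at the centre of its underside.
- tumbler: Bystander: amber glass cup, 68 mm wide, 80 mm tall; origin at the centre of its underside.
- cupmold: Bystander: round open steel cup mould, 80 mm wide, 60 mm tall; origin at the centre of its underside.
- paddle: Bystander: flat wooden paddle, 240 x 70 x 12 mm, lying along its x; origin at the middle of its underside.
- plug: Bystander: small stepped brass plug, 44 mm wide, 45 mm tall; origin at the centre of its underside.
There are look-alikes about, which are no part of the job. Several things look just like the board: the one meant starts farthest from the robot's base.

How it is judged:
By the outcome, as a careful person would: the job done as asked, in the order asked, and still so for the second after the job is handed in, with the robot touching nothing.
It also fails if it takes over 70 s, if anything falls off the work surface, if the arm or the gripper's body presses on something with over 40 N, if the wrist force passes 120 N, or if a joint passes its speed limit or range.

## Working session

There is one attempt and no reset: what is moved stays moved. The work goes in short steps, Python scripts to look and compute and a tool call to move; the robot and the scene stay as the last step left them, time stands still between calls to the robot, and variables do not carry over. Pictures are saved under pics/ and viewed, at most 10 in all, crops included, and the job is handed in when it is done.

Besides the shell and the picture viewer there is one more tool, called after ">>>" by a JSON object that holds its "method" and its "body". drive_tool: Moves the arm, as the interface text tells. Its arguments: {"type":"object","properties":{"increments":{"type":"array","items":{"type":"number"}},"fingers":{"type":"number"},"newtons":{"type":"number"}},"required":["increments"]}

```bash
mkdir -p pics
cat > h.py <<'E'
import numpy as np, cv2
from rig import *
from scipy.spatial.transform import Rotation as Ro
def save(n,f):
    s=read_state(); im=get_image(n); cv2.imwrite('pics/'+f+'.png',im[:,:,::-1]); return s,im
def cam(n,s=None):
    c=camera_model(n); K=np.array(c['intrinsics'])
    if 'R' in c: return K,np.array(c['R']),np.array(c['t'])
    T=np.eye(4);T[:3,:3]=Ro.from_quat(s['eef_rot']).as_matrix();T[:3,3]=s['tcp_pos']
    M=np.linalg.inv(T@np.array(c['hand_eye'])); return K,M[:3,:3],M[:3,3]
def px2w(n,u,v,z,s=None):
    K,R,t=cam(n,s); d=R.T@np.linalg.solve(K,[u,v,1]); c=-R.T@t
    return c+d*(z-c[2])/d[2]
def w2px(n,X,s=None):
    K,R,t=cam(n,s); p=K@(R@np.array(X)+t); return p[:2]/p[2]
E
python3 - <<'E'
from h import *
s,_=save('top','top0'); save('side','side0'); print(s); print(camera_model('top'));print(camera_model('wrist'),tip_reach)
E
```

```text
{'time_s': 0.0, 'joints': array([-1.21395613e+00,  2.41453516e-01,  3.67780031e-03,  1.33521749e+00,
        6.15340800e-06,  1.57081294e+00]), 'joint_velocities': array([-6.89027038e-04,  5.90660627e-04,  7.40564752e-05,  9.66179520e-05,
        6.06277374e-04, -1.10133332e-03]), 'tau': array([ 1.64979581e-03, -3.72319150e+01,  2.52407759e+01,  1.68897497e-02,
        3.41036393e-04, -9.74884301e-06]), 'tcp_pos': array([ 0.17444235, -0.46792021,  0.24937498]), 'eef_rot': array([ 9.84126196e-01,  1.77466686e-01, -1.91926220e-04, -1.08154419e-03]), 'force': array([-0.28782241, -0.32861111, -0.63327524]), 'wrist_torque': array([-0.01497441, -0.01406494, -0.02273401]), 'grasp_force': 0.0, 'width': 0.08535919160400969}
{'intrinsics': array([[435.40877392,   0.        , 320.34391898],
       [  0.        , 435.40877392, 233.0385374 ],
       [  0.        ,   0.        ,   1.        ]]), 'R': array([[ 0.02509643, -0.99946933, -0.02076585],
       [-0.98880242, -0.02176118, -0.14763542],
       [ 0.14710519,  0.02423845, -0.98882383]]), 't': array([-0.0175906 ,  0.5205293 ,  1.05839061])}
{'intrinsics': array([[401.55082155,   0.        , 315.16621184],
       [  0.        , 401.55082155, 238.73915287],
       [  0.        ,   0.        ,   1.        ]]), 'hand_eye': array([[ 1.07300603e-03, -9.55210170e-01, -2.95926308e-01,
         7.67099735e-02],
       [ 9.99999412e-01,  9.79212738e-04,  4.65154425e-04,
        -3.15543508e-04],
       [-1.54545426e-04, -2.95926633e-01,  9.55210659e-01,
        -1.25067625e-01],
       [ 0.00000000e+00,  0.00000000e+00,  0.00000000e+00,
         1.00000000e+00]])} 0.019
```

View pics/top0.png

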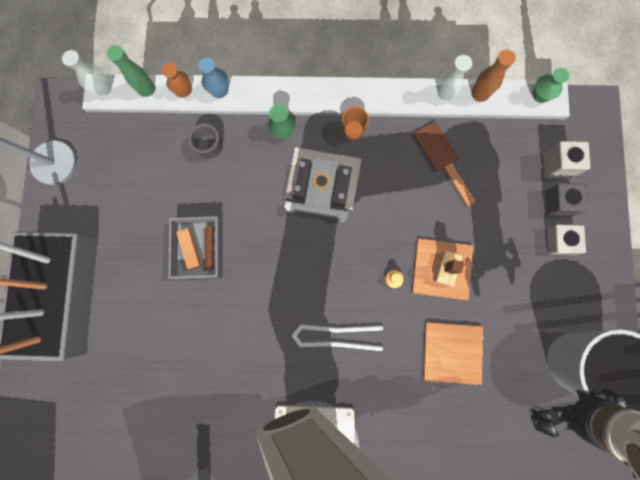

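View pics/side0.png

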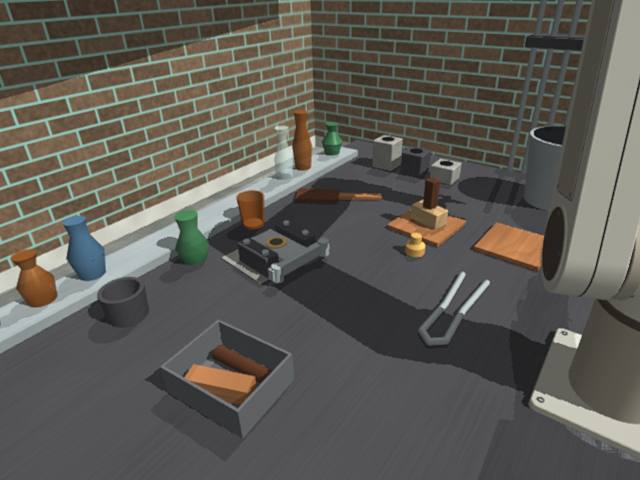

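Top view: the mould is at (322,184), with the insert's crossbar on its lower side at about (320,213), and the crate at (193,248). There are two boards that look alike: A at (443,268) with the mallet on it, and B at (454,352). A is farther from the base (about (315,430)), so A is the one meant. I'll confirm that in an enlarged crop.

Run:
```python
from h import *
im=cv2.imread('pics/top0.png')
a=cv2.resize(im[140:230,275:375],None,fx=4,fy=4,interpolation=cv2.INTER_CUBIC)
b=cv2.resize(im[225:315,395:495],None,fx=4,fy=4,interpolation=cv2.INTER_CUBIC)
cv2.imwrite('pics/crop1.png',np.hstack([a,b]))
for n,u,v,z in [('boardA',443,268,.012),('boardB',454,352,.012),('hdl',455,267,.124),('mold',322,184,.05)]:
    p=px2w('top',u,v,z);print(n,p.round(3),np.hypot(p[0],p[1]).round(3))
```

```text
boardA [ 0.442 -0.318  0.012] 0.544
boardB [ 0.236 -0.341  0.012] 0.415
hdl [ 0.437 -0.316  0.124] 0.539
mold [ 0.645 -0.007  0.05 ] 0.645
```

View pics/crop1.png

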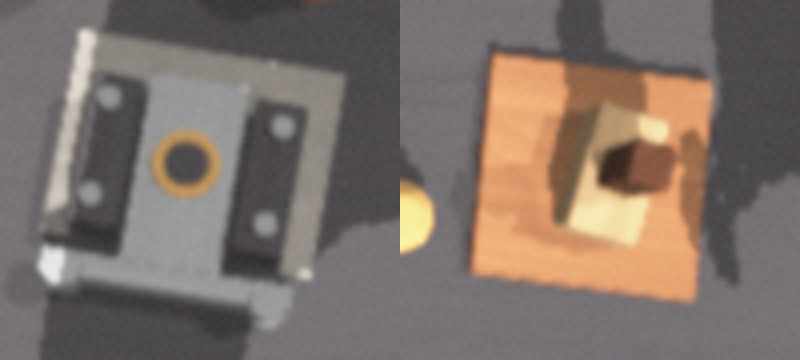

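The crop confirms board A: it carries the mallet, whose head is at about (443,267) in the full image. The left boss is at about crop (50,262) and the right at (275,315).

```bash
cat >> h.py <<'E'
def togo(p,yaw_y,s=None):
    """shift (mm) in tool axes and twist deg to put TCP at p with tool y at world yaw (deg)"""
    s=s or read_state(); R=Ro.from_quat(s['eef_rot']).as_matrix()
    cur=np.degrees(np.arctan2(R[1,1],R[0,1])); d=R.T@(np.array(p)-s['tcp_pos'])*1000
    return d.round(1), round(-((yaw_y-cur+180)%360-180),1), cur.round(2)
E
python3 - <<'E'
from h import *
P=lambda u,v,z,o:px2w('top',o[0]+u/4,o[1]+v/4,z)
A=(275,140);B=(395-100,225)
for n,u,v,z,o in [('bl',50,262,.047,A),('br',275,308,.047,A),('plTL',82,30,.004,A),('plBL',42,235,.004,A),('plTR',345,72,.004,A),('plBR',305,278,.004,A),
 ('h1',600,100,.052,B),('h2',568,222,.052,B),('h3',637,245,.052,B),('h4',668,125,.052,B),
 ('bTL',490,52,.012,B),('bTR',713,78,.012,B),('bBR',695,300,.012,B),('bBL',470,272,.012,B),('htop',650,165,.124,B)]:
    print(n,(P(u,v,z,o)*1000).round(0))
print(togo([.58,-.01,.2],-10))
E
```

```text
bl [588.  79.  47.]
br [562. -63.  47.]
plTL [756.  68.   4.]
plBL [615.  90.   4.]
plTR [ 730. -108.    4.]
plBR [590. -84.   4.]
h1 [ 483. -313.   52.]
h2 [ 408. -293.   52.]
h3 [ 395. -334.   52.]
h4 [ 469. -354.   52.]
bTL [ 517. -254.   12.]
bTR [ 504. -396.   12.]
bBR [ 363. -381.   12.]
bBL [ 377. -241.   12.]
htop [ 438. -322.  124.]
(array([ 540. , -287.5,   50.1]), np.float64(-59.6), np.float64(-69.56))
```

>>> {"method": "drive_tool", "body": {"increments": [45,-24,4,-5,90,-48,8,-10,135,-72,12,-15,180,-96,17,-20,225,-120,21,-25,270,-144,25,-30,315,-168,29,-35,360,-192,33,-40,405,-216,37,-45,450,-240,42,-50,495,-264,46,-55,540,-288,50,-60]}}

```text
time_s: 1.3
tcp_pos: [0.5715, -0.0187, 0.2007]
eef_rot: [0.762, 0.647, -0.0, -0.0]
force: [0.4, -0.7, 0.6]
width: 0.0859
grasp_force: 0.0
```

>>> {"method": "drive_tool", "body": {"increments": [0,0,0,0,0,0,0,0,0,0,0,0]}}

```text
time_s: 1.6
tcp_pos: [0.5699, -0.0211, 0.201]
eef_rot: [0.764, 0.645, -0.001, -0.0]
force: [-0.4, -0.2, 0.2]
width: 0.0857
grasp_force: 0.0
```

Run:
```python
from h import *
s,im=save('wrist','w1'); np.save('s1.npy',s); print(s['tcp_pos'],s['joints'],s['time_s'],togo([.58,-.01,.2],-10))
```

```text
[ 0.56989691 -0.02107852  0.20098249] [-3.68070830e-02  4.05031897e-01  1.07207487e-01  1.27456342e+00
 -3.25969377e-04  1.70172944e+00] 1.6 (array([13. ,  8. ,  1.4]), np.float64(0.3), np.float64(-9.65))
```

View pics/w1.png

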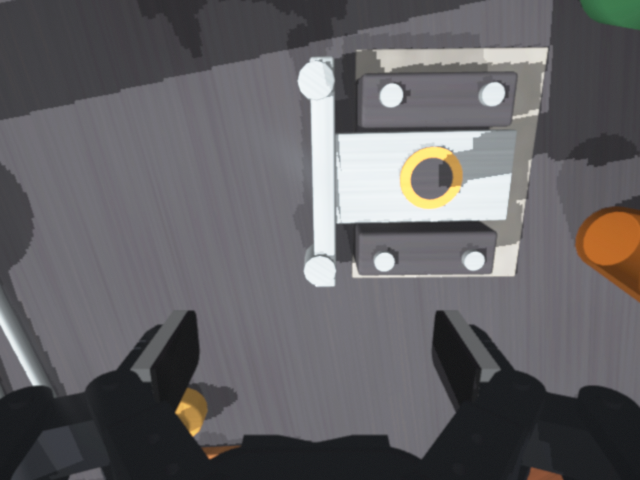

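The wrist view shows the crossbar from boss disc left (316,79) to boss disc right (320,269). The mould cheeks start at u≈360, and the plate spans (357..548, 48..276). I'll take one enlarged crop for accuracy.

Run:
```python
from h import *
im=cv2.imread('pics/w1.png')
a=im[50:290,290:390]; b=im[50:290,450:560]
c=cv2.resize(np.hstack([a,b]),None,fx=2.5,fy=2.5,interpolation=cv2.INTER_CUBIC)
cv2.imwrite('pics/crop2.png',c)
s=np.load('s1.npy',allow_pickle=True).item()
for n,u,v,z in [('bl',316,79,.047),('br',320,269,.047),('plNL',357,50,.004),('plFL',548,48,.004),('plNR',352,277,.004),('plFR',515,276,.004)]: print(n,(px2w('wrist',u,v,z,s)*1000).round(1))
```

```text
bl [587.4  75.5  47. ]
br [568.5 -55.1  47. ]
plNL [620.9  93.3   4. ]
plFL [758.9  71.4   4. ]
plNR [592.3 -83.9   4. ]
plFR [ 731.4 -106.3    4. ]
```

View pics/crop2.png

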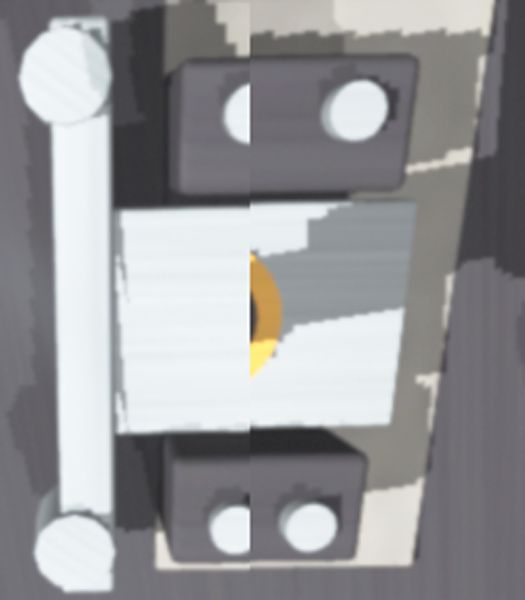

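```bash
cat >> h.py <<'E'
MO=np.array([.6759,-.0064]); MY=np.radians(-9.1); MX=np.array([np.cos(MY),np.sin(MY)]); ML=np.array([-MX[1],MX[0]])
def mw(x,y,z): return np.r_[MO+(MX*x+ML*y)/1000,z/1000]
def wm(p): d=(np.array(p)[:2]-MO)*1000; return np.array([d@MX,d@ML]).round(1)
E
python3 - <<'E'
from h import *
s=np.load('s1.npy',allow_pickle=True).item()
for n,u,v,z in [('bl',316,80.4,.047),('br',319.6,270,.047),('cNL',362,74,.05),('cNR',358.5,274,.05),('cFL',517.5,72,.05),('cFR',495,274,.05),('tongueNL',337,134,.04),('tongueNR',337,222,.04)]: print(n,wm(px2w('wrist',u,v,z,s)))
print('mallet',togo([.439,-.3235,.2],-15))
E
```

```text
bl [-100.3   66. ]
br [-98.6 -65.9]
cNL [-70.9  69.4]
cNR [-69.9 -68.1]
cFL [28.1 69.8]
cFR [ 31.1 -68.8]
tongueNL [-86.1  31.9]
tongueNR [-85.6 -30.8]
mallet (array([-319.7,  -78.4,    1.6]), np.float64(5.3), np.float64(-9.65))
```

```bash
cat >> h.py <<'E'
MO=MO+(MX*-20.4+ML*.3)/1000
E
echo ok
```

```text
ok
```

>>> {"method": "drive_tool", "body": {"increments": [-40,-10,0,1,-80,-20,0,2,-120,-30,0,3,-160,-40,0,4,-200,-50,0,5,-240,-60,0,5,-280,-70,0,5,-320,-78,2,5,-320,-78,2,5,-320,-78,2,5,-320,-78,2,5]}}

```text
time_s: 2.75
tcp_pos: [0.4401, -0.323, 0.1998]
eef_rot: [0.791, 0.611, 0.0, -0.0]
force: [-0.1, 0.2, -0.2]
width: 0.0854
grasp_force: 0.0
```

Run:
```python
from h import *
s,im=save('wrist','w2'); np.save('s2.npy',s); print(s['tcp_pos'],s['time_s'],togo([.439,-.3235,.2],-15))
for z in (.052,.124): print(w2px('wrist',[.439,-.3235,z],s))
```

```text
[ 0.44011598 -0.32298638  0.19975876] 2.75 (array([-1.3, -1.3, -0.3]), np.float64(0.5), np.float64(-14.54))
[312.54475413 228.8961066 ]
[311.84034258 265.61586921]
```

View pics/w2.png

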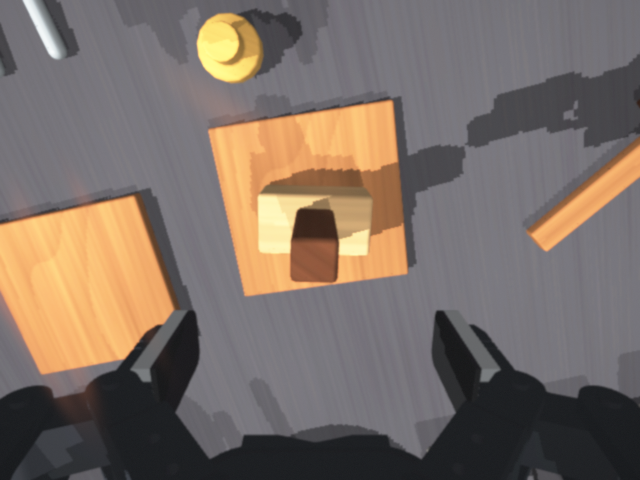

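Run:
```python
from h import *
s=np.load('s2.npy',allow_pickle=True).item()
a=px2w('wrist',314.3,260,.124,s);b=px2w('wrist',315,224.3,.052,s);print(a,b)
for q in [(260,193),(371,195),(260,253),(369,256)]: print(px2w('wrist',*q,.052,s).round(4))
print(togo([*((a+b)/2)[:2],.090],-15.6))
```

```text
[ 0.44107825 -0.32073739  0.124     ] [ 0.44152241 -0.32068405  0.052     ]
[ 0.4105 -0.2896  0.052 ]
[ 0.4841 -0.3102  0.052 ]
[ 0.3979 -0.3314  0.052 ]
[ 0.4733 -0.3534  0.052 ]
(array([  2. ,   0.2, 109.7]), np.float64(1.1), np.float64(-14.54))
```

>>> {"method": "drive_tool", "body": {"increments": [1,0,25,1,2,0,55,1,2,0,85,1,2,0,100,1,2,0,110,1,2,0,110,1,2,0,110,1]}}

```text
time_s: 3.5
tcp_pos: [0.442, -0.321, 0.0902]
eef_rot: [0.796, 0.605, 0.0, 0.001]
force: [-0.5, -0.1, -0.7]
width: 0.0854
grasp_force: 0.0
```

>>> {"method": "drive_tool", "body": {"increments": [0,0,0,0,0,0,0,0,0,0,0,0,0,0,0,0,0,0,0,0,0,0,0,0,0,0,0,0,0,0,0,0], "fingers": 0, "newtons": 80}}

```text
time_s: 4.3
tcp_pos: [0.4413, -0.3214, 0.0898]
eef_rot: [0.796, 0.605, -0.0, 0.0]
force: [-1.6, 0.7, 5.2]
width: 0.0251
grasp_force: 78.9
```

>>> {"method": "drive_tool", "body": {"increments": [0,0,-10,0,0,0,-25,0,0,0,-45,0,0,0,-65,0,0,0,-70,0,0,0,-70,0]}}

```text
time_s: 4.9
tcp_pos: [0.4416, -0.3214, 0.1599]
eef_rot: [0.796, 0.605, 0.0, 0.001]
force: [0.9, -0.4, -2.7]
width: 0.025
grasp_force: 79.0
```

Run:
```python
from h import *
s=read_state();print(s['tcp_pos'],s['width'],s['force'],mw(-160,66,88))
print(togo(mw(-160,66,160),-9.1,s))
```

```text
[ 0.44161364 -0.3213989   0.15993857] 0.025002745877488044 [ 0.8661646  -0.36797894 -2.68125757] [0.50825643 0.08759725 0.088     ]
(array([ 4.119e+02, -4.550e+01, -3.000e-01]), np.float64(-6.5), np.float64(-15.55))
```

>>> {"method": "drive_tool", "body": {"increments": [30,-4,0,0,70,-8,0,-1,110,-12,0,-2,150,-16,0,-3,190,-20,0,-4,230,-25,0,-5,270,-30,0,-6,310,-35,0,-6.5,350,-40,0,-6.5,390,-45,0,-6.5,412,-45.5,0,-6.5,412,-45.5,0,-6.5]}}

```text
time_s: 6.1
tcp_pos: [0.5075, 0.0908, 0.1578]
eef_rot: [0.759, 0.651, -0.001, -0.001]
force: [0.2, -0.9, -3.3]
width: 0.0252
grasp_force: 78.9
```

>>> {"method": "drive_tool", "body": {"increments": [0,0,0,0,0,0,20,0,0,0,45,0,0,0,65,0,0,0,72,0,0,0,72,0,0,0,72,0]}}

```text
time_s: 6.8
tcp_pos: [0.5083, 0.0874, 0.088]
eef_rot: [0.761, 0.649, 0.0, 0.0]
force: [0.8, 0.4, -2.2]
width: 0.0251
grasp_force: 78.9
```

Run:
```python
from h import *
s,_=save('wrist','w3');np.save('s3.npy',s);print(s['tcp_pos'],wm(s['tcp_pos']),s['force'],s['time_s'])
print(togo(mw(-144,66,88),-9.1,s)); print('bl top exp',w2px('wrist',mw(-80,66,47),s))
```

```text
[0.50833231 0.08737661 0.08799838] [-159.9   65.8] [ 0.77026954  0.38573981 -2.18699041] 6.8
(array([ 0.2, 15.9,  0. ]), np.float64(-0.0), np.float64(-9.12))
bl top exp [490.06674137 291.16190791]
```

View pics/w3.png

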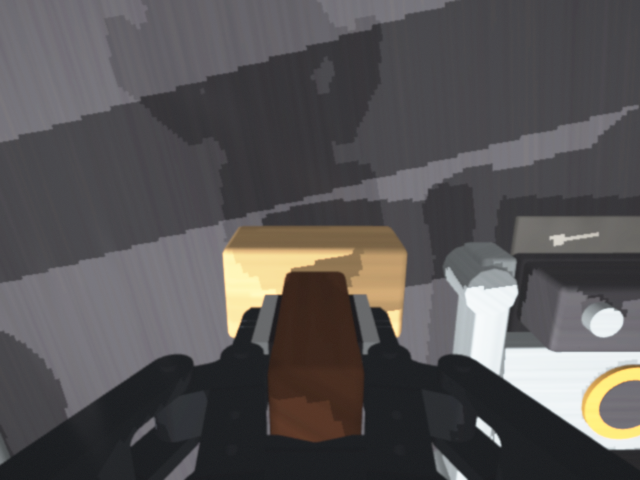

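View: the mallet is held straight, with its head face at u≈405. The left boss top at (491,290) matches the prediction of (490,291).

>>> {"method": "drive_tool", "body": {"increments": [0,12,0,0,0,22,0,0,0,25,0,0,0,26,0,0,0,27,0,0,0,28,0,0,0,29,0,0,0,29,0,0]}}

```text
time_s: 7.65
tcp_pos: [0.5356, 0.0835, 0.0872]
eef_rot: [0.761, 0.649, -0.001, -0.001]
force: [-2.1, 0.6, -1.8]
width: 0.025
grasp_force: 79.2
```

>>> {"method": "drive_tool", "body": {"increments": [0,1,0,0,0,2,0,0,0,2,0,0]}}

```text
time_s: 7.95
tcp_pos: [0.5359, 0.0834, 0.0869]
eef_rot: [0.761, 0.649, -0.002, -0.002]
force: [-6.7, 1.7, 0.4]
width: 0.0252
grasp_force: 79.6
```

>>> {"method": "drive_tool", "body": {"increments": [0,1,0,0,0,2,0,0,0,3,0,0,0,3,0,0]}}

```text
time_s: 8.35
tcp_pos: [0.5383, 0.0833, 0.0868]
eef_rot: [0.76, 0.649, -0.002, -0.003]
force: [-8.7, 1.7, 2.3]
width: 0.0249
grasp_force: 79.6
```

Run:
```python
from h import *
s=read_state();print(wm(s['tcp_pos']),s['force'],s['wrist_torque'],s['force'][:2]@MX)
```

```text
[-129.7   66.6] [-8.68553484  1.73749501  2.27038003] [0.58019484 1.7553993  0.0573475 ] -8.851015869941511
```

>>> {"method": "drive_tool", "body": {"increments": [0,1,0,0,0,2,0,0,0,3,0,0,0,4,0,0,0,4,0,0]}}

```text
time_s: 8.85
tcp_pos: [0.5422, 0.0834, 0.0868]
eef_rot: [0.76, 0.65, -0.002, -0.003]
force: [-8.3, 4.9, 2.0]
width: 0.0252
grasp_force: 79.6
```

```bash
cat > q.py <<'E'
from h import *
s=read_state();p=wm(s['tcp_pos']);print('tcp',p,'face',p[0]+40,'F',(s['force'][:2]@MX).round(1),'z',s['tcp_pos'][2].round(4),'t',s['time_s'], togo(mw(-144,66,88),-9.1,s))
E
python3 q.py
```

```text
tcp [-125.8   67.2] face -85.8 F -9.0 z 0.0868 t 8.85 (array([ -1.1, -18.2,  -1. ]), np.float64(0.1), np.float64(-8.96))
```

>>> {"method": "drive_tool", "body": {"increments": [0,-14,0,0,0,-28,0,0,-30,-28,0,0,-70,-28,0,0,-110,-28,0,0,-132,-28,0,0,-132,-28,0,0,-132,-28,0,0]}}

```text
time_s: 9.65
tcp_pos: [0.4975, -0.0445, 0.0876]
eef_rot: [0.761, 0.649, 0.001, 0.0]
force: [0.9, 0.3, -2.8]
width: 0.0252
grasp_force: 79.4
```

Run:
```python
exec(open('q.py').read())
_,im=save('wrist','w4')
print(w2px('wrist',mw(-81+.3,-66,47),s))
```

```text
tcp [-149.7  -66.1] face -109.69999999999999 F 0.8 z 0.0876 t 9.65 (array([132.1,   5.6,  -0.3]), np.float64(-0.0), np.float64(-9.14))
[466.12134872 291.52718004]
```

View pics/w4.png

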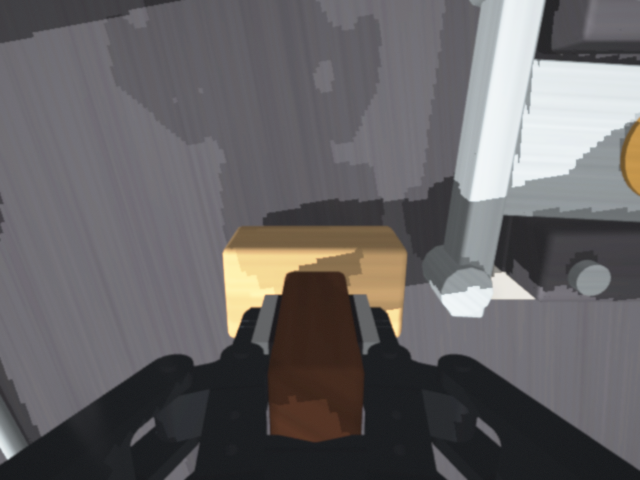

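The mallet hasn't moved in the grip. The right boss, at (466,291), is where the model says.

>>> {"method": "drive_tool", "body": {"increments": [0,12,0,0,0,16,0,0,0,17,0,0,0,18,0,0,0,19,0,0,0,20,0,0,0,21,0,0,0,22,0,0,0,23,0,0,0,24,0,0,0,25,0,0,0,25,0,0]}}

```text
time_s: 10.9
tcp_pos: [0.5181, -0.0477, 0.0866]
eef_rot: [0.761, 0.649, -0.003, -0.002]
force: [-8.3, 0.1, 1.6]
width: 0.025
grasp_force: 79.9
```

```bash
python3 q.py
```

```text
tcp [-128.9  -66. ] face -88.9 F -8.2 z 0.0866 t 10.9 (array([132. , -15. ,  -1.4]), np.float64(0.0), np.float64(-9.06))
```

>>> {"method": "drive_tool", "body": {"increments": [0,1,0,0,0,2,0,0,0,3,0,0,0,4,0,0,0,5,0,0,0,6,0,0,0,6,0,0]}}

```text
time_s: 11.6
tcp_pos: [0.5237, -0.0494, 0.0866]
eef_rot: [0.761, 0.649, -0.003, -0.002]
force: [-8.8, -0.1, 1.2]
width: 0.0253
grasp_force: 79.9
```

```bash
python3 q.py
```

```text
tcp [-123.1  -66.8] face -83.1 F -8.7 z 0.0866 t 11.6 (array([132.8, -20.9,  -1.6]), np.float64(-0.0), np.float64(-9.1))
```

>>> {"method": "drive_tool", "body": {"increments": [0,-16,0,0,0,-31,0,0,30,-31,0,0,70,-31,0,0,110,-31,0,0,132,-31,0,0,132,-31,0,0,132,-22,0,0,132,-15,0,0,132,-12,0,0,132,-11,0,0,132,-10,0,0]}}

```text
time_s: 12.8
tcp_pos: [0.5377, 0.0822, 0.0871]
eef_rot: [0.761, 0.649, -0.001, -0.001]
force: [-4.0, 0.6, -0.9]
width: 0.0248
grasp_force: 79.9
```

>>> {"method": "drive_tool", "body": {"increments": [0,1,0,0,0,2,0,0,0,3,0,0,0,4,0,0,0,5,0,0,0,6,0,0,0,7,0,0,0,8,0,0,0,9,0,0,0,9,0,0]}}

```text
time_s: 13.8
tcp_pos: [0.5441, 0.0824, 0.0868]
eef_rot: [0.76, 0.649, -0.002, -0.003]
force: [-8.4, 2.6, 1.0]
width: 0.0248
grasp_force: 80.0
```

```bash
python3 q.py
```

```text
tcp [-123.8   66.5] face -83.8 F -8.7 z 0.0868 t 13.8 (array([ -0.5, -20.2,  -1.1]), np.float64(0.1), np.float64(-9.0))
```

>>> {"method": "drive_tool", "body": {"increments": [0,1,0,0,0,2,0,0,0,3,0,0,0,4,0,0,0,4,0,0]}}

```text
time_s: 14.3
tcp_pos: [0.5481, 0.0824, 0.0868]
eef_rot: [0.76, 0.65, -0.002, -0.003]
force: [-8.0, 4.3, 0.8]
width: 0.0252
grasp_force: 80.0
```

```bash
python3 q.py
```

```text
tcp [-119.9   67.1] face -79.9 F -8.6 z 0.0868 t 14.3 (array([ -1.1, -24.1,  -1.1]), np.float64(0.1), np.float64(-8.97))
```

>>> {"method": "drive_tool", "body": {"increments": [0,-15,0,0,0,-30,0,0,-30,-30,0,0,-70,-30,0,0,-110,-30,0,0,-132,-30,0,0,-132,-30,0,0,-132,-22,0,0,-132,-15,0,0,-132,-12,0,0,-132,-11,0,0,-132,-10,0,0]}}

```text
time_s: 15.5
tcp_pos: [0.5198, -0.0468, 0.087]
eef_rot: [0.76, 0.65, -0.001, -0.001]
force: [-4.9, 1.5, 0.4]
width: 0.0249
grasp_force: 80.0
```

>>> {"method": "drive_tool", "body": {"increments": [0,1,0,0,0,2,0,0,0,3,0,0,0,4,0,0,0,5,0,0,0,6,0,0,0,7,0,0,0,8,0,0,0,9,0,0,0,10,0,0,0,11,0,0,0,11,0,0]}}

```text
time_s: 16.7
tcp_pos: [0.5279, -0.0497, 0.0865]
eef_rot: [0.761, 0.649, -0.003, -0.002]
force: [-8.6, -0.6, 1.9]
width: 0.025
grasp_force: 80.2
```

```bash
python3 q.py
```

```text
tcp [-118.9  -66.5] face -78.9 F -8.4 z 0.0865 t 16.7 (array([132.5, -25.1,  -1.6]), np.float64(0.0), np.float64(-9.08))
```

>>> {"method": "drive_tool", "body": {"increments": [0,1,0,0,0,2,0,0,0,2,0,0]}}

```text
time_s: 17.0
tcp_pos: [0.5298, -0.0503, 0.0865]
eef_rot: [0.761, 0.649, -0.003, -0.002]
force: [-8.8, -1.5, 2.3]
width: 0.0253
grasp_force: 80.2
```

>>> {"method": "drive_tool", "body": {"increments": [0,-15,0,0,0,-30,0,0,30,-30,0,0,70,-30,0,0,110,-30,0,0,132,-30,0,0,132,-30,0,0,132,-22,0,0,132,-15,0,0,132,-12,0,0,132,-11,0,0,132,-10,0,0]}}

```text
time_s: 18.2
tcp_pos: [0.5435, 0.0813, 0.0871]
eef_rot: [0.761, 0.649, -0.001, -0.001]
force: [-4.7, 0.2, -0.5]
width: 0.0252
grasp_force: 80.1
```

>>> {"method": "drive_tool", "body": {"increments": [0,1,0,0,0,2,0,0,0,3,0,0,0,4,0,0,0,5,0,0,0,6,0,0,0,7,0,0,0,8,0,0,0,9,0,0,0,9,0,0]}}

```text
time_s: 19.2
tcp_pos: [0.5501, 0.0815, 0.0868]
eef_rot: [0.76, 0.649, -0.002, -0.003]
force: [-7.6, 3.4, 1.1]
width: 0.0252
grasp_force: 80.1
```

```bash
python3 q.py
```

```text
tcp [-117.7   66.6] face -77.7 F -8.0 z 0.0868 t 19.2 (array([ -0.5, -26.3,  -1. ]), np.float64(0.1), np.float64(-9.0))
```

>>> {"method": "drive_tool", "body": {"increments": [0,1,0,0,0,2,0,0,0,3,0,0,0,3,0,0]}}

```text
time_s: 19.6
tcp_pos: [0.5531, 0.0814, 0.0868]
eef_rot: [0.76, 0.65, -0.002, -0.003]
force: [-8.8, 4.4, 1.2]
width: 0.0252
grasp_force: 80.1
```

```bash
python3 q.py
```

```text
tcp [-114.8   67. ] face -74.8 F -9.4 z 0.0868 t 19.6 (array([ -0.9, -29.2,  -1. ]), np.float64(0.1), np.float64(-8.98))
```

>>> {"method": "drive_tool", "body": {"increments": [0,1,0,0,0,1,0,0,0,1,0,0]}}

```text
time_s: 19.9
tcp_pos: [0.554, 0.0814, 0.0867]
eef_rot: [0.76, 0.65, -0.001, -0.003]
force: [-7.5, 3.6, 1.5]
width: 0.0252
grasp_force: 80.1
```

```bash
python3 q.py
```

```text
tcp [-113.9   67.1] face -73.9 F -8.0 z 0.0867 t 19.9 (array([ -1.1, -30.1,  -1. ]), np.float64(0.1), np.float64(-8.97))
```

>>> {"method": "drive_tool", "body": {"increments": [0,-15,0,0,0,-30,0,0,-30,-30,0,0,-70,-30,0,0,-110,-30,0,0,-132,-30,0,0,-132,-30,0,0,-132,-22,0,0,-132,-15,0,0,-132,-12,0,0,-132,-11,0,0,-132,-10,0,0]}}

```text
time_s: 21.1
tcp_pos: [0.5258, -0.0478, 0.087]
eef_rot: [0.76, 0.65, -0.001, -0.001]
force: [-3.7, 1.2, -0.2]
width: 0.0253
grasp_force: 80.1
```

>>> {"method": "drive_tool", "body": {"increments": [0,1,0,0,0,2,0,0,0,3,0,0,0,4,0,0,0,5,0,0,0,6,0,0,0,7,0,0,0,8,0,0,0,9,0,0,0,9,0,0]}}

```text
time_s: 22.1
tcp_pos: [0.532, -0.0501, 0.0866]
eef_rot: [0.761, 0.649, -0.003, -0.002]
force: [-9.3, -0.5, 1.7]
width: 0.0255
grasp_force: 80.3
```

```bash
python3 q.py
```

```text
tcp [-114.8  -66.2] face -74.8 F -9.1 z 0.0866 t 22.1 (array([132.3, -29.1,  -1.4]), np.float64(0.0), np.float64(-9.06))
```

>>> {"method": "drive_tool", "body": {"increments": [0,1,0,0,0,1,0,0,0,-15,0,0,0,-30,0,0,30,-30,0,0,70,-30,0,0,110,-30,0,0,132,-30,0,0,132,-30,0,0,132,-20,0,0,132,-10,0,0,132,-6,0,0]}}

```text
time_s: 23.3
tcp_pos: [0.5508, 0.0802, 0.0874]
eef_rot: [0.761, 0.648, -0.0, -0.001]
force: [-6.6, 1.5, 1.6]
width: 0.0253
grasp_force: 80.3
```

>>> {"method": "drive_tool", "body": {"increments": [0,1,0,0,0,2,0,0,0,3,0,0,0,4,0,0,0,5,0,0,0,6,0,0,0,6,0,0]}}

```text
time_s: 24.0
tcp_pos: [0.5531, 0.0802, 0.0868]
eef_rot: [0.761, 0.649, -0.002, -0.002]
force: [-8.6, 3.5, 1.5]
width: 0.025
grasp_force: 80.4
```

```bash
python3 q.py
```

```text
tcp [-114.5   65.7] face -74.5 F -9.1 z 0.0868 t 24.0 (array([  0.3, -29.5,  -1. ]), np.float64(0.0), np.float64(-9.06))
```

>>> {"method": "drive_tool", "body": {"increments": [0,1,0,0,0,2,0,0,0,2,0,0]}}

```text
time_s: 24.3
tcp_pos: [0.5534, 0.0801, 0.0865]
eef_rot: [0.761, 0.649, -0.003, -0.004]
force: [-11.5, 2.7, 3.7]
width: 0.0251
grasp_force: 80.5
```

```bash
python3 q.py
```

```text
tcp [-114.2   65.7] face -74.2 F -11.8 z 0.0865 t 24.3 (array([  0.3, -29.8,  -1.2]), np.float64(0.1), np.float64(-9.04))
```

>>> {"method": "drive_tool", "body": {"increments": [0,-15,0,0,0,-30,0,0,-30,-30,0,0,-70,-30,0,0,-110,-30,0,0,-132,-30,0,0,-132,-30,0,0,-132,-18,0,0,-132,-8,0,0,-132,-6,0,0,-132,-4,0,0,-132,-4,0,0]}}

```text
time_s: 25.5
tcp_pos: [0.5323, -0.0495, 0.0869]
eef_rot: [0.761, 0.649, -0.001, -0.001]
force: [-4.6, 0.1, -1.8]
width: 0.0252
grasp_force: 80.2
```

>>> {"method": "drive_tool", "body": {"increments": [0,1,0,0,0,2,0,0,0,3,0,0,0,3,0,0]}}

```text
time_s: 25.9
tcp_pos: [0.5326, -0.0496, 0.0867]
eef_rot: [0.761, 0.649, -0.003, -0.003]
force: [-10.0, 1.4, 3.9]
width: 0.0249
grasp_force: 80.5
```

```bash
python3 q.py
```

```text
tcp [-114.2  -65.6] face -74.2 F -10.1 z 0.0867 t 25.9 (array([131.6, -29.6,  -1.1]), np.float64(0.1), np.float64(-9.03))
```

>>> {"method": "drive_tool", "body": {"increments": [0,1,0,0,0,1,0,0]}}

```text
time_s: 26.1
tcp_pos: [0.5328, -0.0496, 0.0865]
eef_rot: [0.761, 0.649, -0.003, -0.004]
force: [-11.3, 1.1, 3.7]
width: 0.0251
grasp_force: 80.6
```

```bash
python3 q.py
```

```text
tcp [-114.1  -65.6] face -74.1 F -11.3 z 0.0865 t 26.1 (array([131.6, -29.7,  -1.3]), np.float64(0.1), np.float64(-9.03))
```

>>> {"method": "drive_tool", "body": {"increments": [0,-15,0,0,0,-40,0,0,0,-60,0,0,10,-60,-30,0,35,-60,-70,0,66,-60,-90,0,66,-60,-90,0,66,-60,-90,0,66,-60,-90,0]}}

```text
time_s: 27.0
tcp_pos: [0.4882, 0.024, 0.1766]
eef_rot: [0.761, 0.649, -0.0, -0.0]
force: [-0.6, 0.1, -3.2]
width: 0.0252
grasp_force: 80.6
```

Run:
```python
exec(open('q.py').read())
_,im=save('wrist','w5')
print(togo([.4413,-.3214,.160],-15.6,s))
for y in (66,-66): print(w2px('wrist',mw(-62,y,47),s), w2px('wrist',mw(-50,y,50),s))
```

```text
tcp [-169.8   -0. ] face -129.8 F -0.6 z 0.1766 t 27.0 (array([66. , 25.9, 88.6]), np.float64(0.1), np.float64(-9.05))
(array([-348.4,    8.1,   16.8]), np.float64(6.6), np.float64(-9.05))
[489.6858314  132.25122709] [511.52088365 132.50719075]
[465.37221984 324.10451385] [483.93456114 326.26407499]
```

View pics/w5.png

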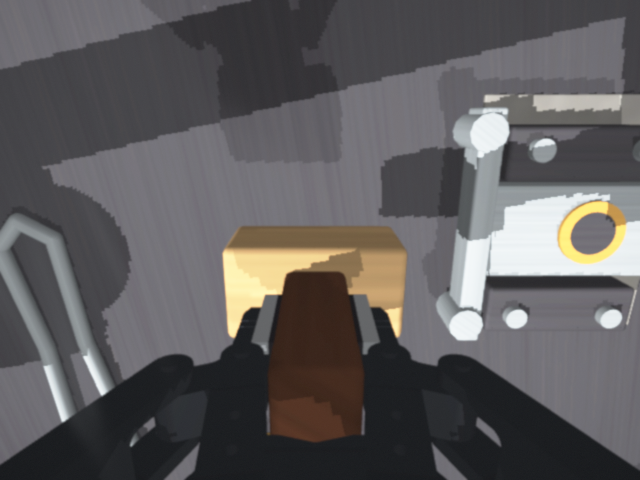

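The boss discs at (489,131) and (466,323) match the home prediction within a pixel, and the crossbar lies against the mould on both sides. Next the mallet goes back.

>>> {"method": "drive_tool", "body": {"increments": [-20,0,0,0,-60,0,0,1,-100,0,0,2,-140,0,0,3,-180,0,0,4,-220,4,0,5,-260,6,0,6,-295,8,4,6.6,-325,8,10,6.6,-343,8,14,6.6,-348,8,17,6.6,-348,8,17,6.6]}}

```text
time_s: 28.25
tcp_pos: [0.4404, -0.3212, 0.1588]
eef_rot: [0.798, 0.603, -0.0, -0.002]
force: [-0.8, 0.8, -2.2]
width: 0.025
grasp_force: 80.3
```

>>> {"method": "drive_tool", "body": {"increments": [0,0,0,0,0,0,0,0,0,0,20,0,0,0,40,0,0,0,55,0,0,0,62,0,0,0,62,0]}}

```text
time_s: 28.95
tcp_pos: [0.4414, -0.3197, 0.0977]
eef_rot: [0.796, 0.605, -0.0, -0.001]
force: [-0.8, 0.9, -3.6]
width: 0.0252
grasp_force: 80.4
```

Run:
```python
from h import *
s=read_state();print(s['tcp_pos'],s['force'],togo([.4413,-.3214,.0900],-15.6,s))
```

```text
[ 0.44144361 -0.31966451  0.09771826] [-0.80732036  0.9203217  -3.55486153] (array([-1.7,  0.3,  7.7]), np.float64(0.0), np.float64(-15.58))
```

>>> {"method": "drive_tool", "body": {"increments": [0,0,3,0,0,0,5,0,0,0,6,0,0,0,7,0,0,0,8,0,0,0,8,0,0,0,8,0]}}

```text
time_s: 29.65
tcp_pos: [0.4417, -0.3208, 0.0904]
eef_rot: [0.797, 0.604, 0.0, -0.0]
force: [0.5, -0.7, -3.4]
width: 0.0252
grasp_force: 80.4
```

>>> {"method": "drive_tool", "body": {"increments": [0,0,0.5,0,0,0,1,0,0,0,1,0]}}

```text
time_s: 29.95
tcp_pos: [0.4418, -0.3209, 0.0899]
eef_rot: [0.797, 0.604, 0.0, 0.0]
force: [-0.4, -0.1, 1.4]
width: 0.0249
grasp_force: 80.9
```

Touching the board, so I release slowly and rise.

>>> {"method": "drive_tool", "body": {"increments": [0,0,0,0,0,0,0,0,0,0,0,0,0,0,0,0,0,0,0,0,0,0,0,0,0,0,0,0], "fingers": 0.75}}

```text
time_s: 30.65
tcp_pos: [0.4417, -0.3208, 0.0894]
eef_rot: [0.797, 0.604, 0.0, -0.0]
force: [-0.6, 0.4, 0.0]
width: 0.0644
grasp_force: 0.0
```

>>> {"method": "drive_tool", "body": {"increments": [0,0,-10,0,0,0,-30,0,0,0,-60,0,0,0,-100,0,0,0,-140,0,0,0,-140,0,0,0,-140,0]}}

```text
time_s: 31.35
tcp_pos: [0.4424, -0.3213, 0.2314]
eef_rot: [0.797, 0.604, 0.001, 0.002]
force: [-0.3, 0.2, -0.0]
width: 0.064
grasp_force: 0.0
```

Run:
```python
from h import *
s,a=save('wrist','w6'); _,b=save('top','top6'); print(s['force'],s['width'],s['time_s'])
cv2.imwrite('pics/end.png',np.hstack([cv2.resize(a,(400,300)),cv2.resize(b[100:340,240:560],(400,300))])[:,:,::-1])
```

```text
[-0.30152558  0.16516618 -0.00750596] 0.0640479810344633 31.35
```

View pics/end.png

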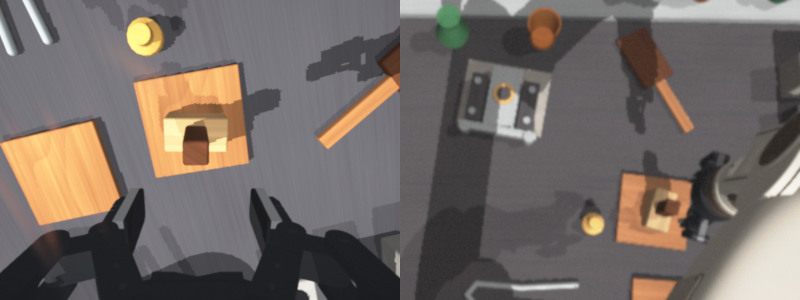

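The mallet stands upright on its own board at (195,135), the crossbar is flush against the mould, and nothing else has moved.

```bash
python3 -c "from rig import finish_job; print(finish_job())"
```

```text
the job is handed in; nothing more can be done
None
```

The insert is walked home with its crossbar against the mould on both sides, the mallet stands upright back on its board, and the job is handed in at about 31 s, with no more than about 12 N read on the insert.

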